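# Line up setting discs by diameter on the inspection tray

### The job

Get the setting discs ready for the measuring machine: line up the four steel discs with blue knobs on the tray's black pads in order of diameter, one to a pad, the smallest on the pad next to the red end block and the largest at the far end. Set each one down flat and centred on its pad; do not let any of them drop, and leave all four released.

Things in the scene. Friction and masses are not known exactly. Their poses are not given: they have to be found in the camera images.
- disc_34: smallest of four loose setting discs: steel disc 34 mm in diameter, 14 mm thick, standing flat, with an upright round blue grip knob (diameter 24 mm on all four) in its middle from 14 to 56 mm above the underside. Origin at the centre of the underside, z up. About 120 g. Starts on the yellow table on the robot's side of the tray.
- disc_46: second smallest of four loose setting discs: steel disc 46 mm in diameter, 14 mm thick, standing flat, with an upright round blue grip knob (diameter 24 mm on all four) in its middle from 14 to 56 mm above the underside. Origin at the centre of the underside, z up. About 200 g. Starts on the yellow table on the robot's side of the tray.
- disc_58: second largest of four loose setting discs: steel disc 58 mm in diameter, 14 mm thick, standing flat, with an upright round blue grip knob (diameter 24 mm on all four) in its middle from 14 to 56 mm above the underside. Origin at the centre of the underside, z up. About 300 g. Starts on the yellow table on the robot's side of the tray.
- disc_70: largest of four loose setting discs: steel disc 70 mm in diameter, 14 mm thick, standing flat, with an upright round blue grip knob (diameter 24 mm on all four) in its middle from 14 to 56 mm above the underside. Origin at the centre of the underside, z up. About 420 g. Starts on the yellow table on the robot's side of the tray.
- pad_a: one of four equal black rubber pads fixed in a row, 84 mm apart, on an aluminium tray: at the +y end of the tray (its own frame) (row order a, b, c, d). 76 mm in diameter, 6 mm thick, flat, with a white rim line and centre dot. Origin at the centre of its underside, 10 mm above the table: its top is 6 mm above the origin, 16 mm above the table; z up, y along the row.
- pad_b: one of four equal black rubber pads fixed in a row, 84 mm apart, on an aluminium tray: second from the +y end (row order a, b, c, d). 76 mm in diameter, 6 mm thick, flat, with a white rim line and centre dot. Origin at the centre of its underside, 10 mm above the table: its top is 6 mm above the origin, 16 mm above the table; z up, y along the row.
- pad_c: one of four equal black rubber pads fixed in a row, 84 mm apart, on an aluminium tray: third from the +y end (row order a, b, c, d). 76 mm in diameter, 6 mm thick, flat, with a white rim line and centre dot. Origin at the centre of its underside, 10 mm above the table: its top is 6 mm above the origin, 16 mm above the table; z up, y along the row.
- pad_d: one of four equal black rubber pads fixed in a row, 84 mm apart, on an aluminium tray: at the -y end (row order a, b, c, d). 76 mm in diameter, 6 mm thick, flat, with a white rim line and centre dot. Origin at the centre of its underside, 10 mm above the table: its top is 6 mm above the origin, 16 mm above the table; z up, y along the row.
- stop_red: red plastic end block fixed on the tray, 70 x 24 mm and 18 mm high, at one end of the row of pads, its centre 60 mm beyond the centre of the nearest pad (in line with the row); it may be at either end, beside pad_a or beside pad_d; a like grey block is at the other end. Origin at the centre of its underside, 10 mm above the table.
There are look-alikes about, which are no part of the job. Leave any brown look-alike of the disc_58 alone. Leave any green look-alike of the disc_46 alone.

How it is judged:
At the end, for the whole second after the job is handed in: All four discs stand flat (within 0.08 rad), at rest and released on the pads, each within 12 mm of its pad's centre, in order of diameter with the smallest on the pad next to the red end block and the largest on the pad farthest from it (((horizontal distance between stop_red and pad_a below 0.1 m and horizontal distance between disc_34 and pad_a below 0.012 m and z of disc_34 in the frame of pad_a between 0.002 and 0.01 m and horizontal distance between disc_46 and pad_b below 0.012 m and z of disc_46 in the frame of pad_b between 0.002 and 0.01 m and horizontal distance between disc_58 and pad_c below 0.012 m and z of disc_58 in the frame of pad_c between 0.002 and 0.01 m and horizontal distance between disc_70 and pad_d below 0.012 m and z of disc_70 in the frame of pad_d between 0.002 and 0.01 m) or (horizontal distance between stop_red and pad_d below 0.1 m and horizontal distance between disc_34 and pad_d below 0.012 m and z of disc_34 in the frame of pad_d between 0.002 and 0.01 m and horizontal distance between disc_46 and pad_c below 0.012 m and z of disc_46 in the frame of pad_c between 0.002 and 0.01 m and horizontal distance between disc_58 and pad_b below 0.012 m and z of disc_58 in the frame of pad_b between 0.002 and 0.01 m and horizontal distance between disc_70 and pad_a below 0.012 m and z of disc_70 in the frame of pad_a between 0.002 and 0.01 m)) and angle between each of disc_34, disc_46, disc_58, disc_70's own z axis and vertical below 0.08 rad and linear speed of each of disc_34, disc_46, disc_58, disc_70 below 0.02 m/s and contact force between each of disc_34, disc_46, disc_58, disc_70 and the fingers below 0.05 N); the robot touches nothing.
It fails at once if the 34 mm disc is let go in the air (its underside more than 20 mm above the pads' tops, untouched by the fingers) (height (world z) of disc_34 above 0.036 m and contact force between disc_34 and the fingers below 0.02 N).
It fails at once if the 46 mm disc is let go in the air (its underside more than 20 mm above the pads' tops, untouched by the fingers) (height (world z) of disc_46 above 0.036 m and contact force between disc_46 and the fingers below 0.02 N).
It fails at once if the 58 mm disc is let go in the air (its underside more than 20 mm above the pads' tops, untouched by the fingers) (height (world z) of disc_58 above 0.036 m and contact force between disc_58 and the fingers below 0.02 N).
It fails at once if the 70 mm disc is let go in the air (its underside more than 20 mm above the pads' tops, untouched by the fingers) (height (world z) of disc_70 above 0.036 m and contact force between disc_70 and the fingers below 0.02 N).
It also fails if it takes over 83 s, if anything falls off the work surface, if the arm or the gripper's body presses on something with over 40 N, if the wrist force passes 120 N, or if a joint passes its speed limit or range.

### The arm

A 6-joint arm with a two-finger parallel gripper is mounted at the origin on the work surface. World frame = base frame: x ahead of the robot, y to its left, z up, the work surface at z = 0. Lengths are in m, angles in rad, forces in N, time in s.
With the tool pointing down it reaches from about 0.3 to 0.95 m from the base axis. Payload 3.1 kg.
Tool frame: the origin (TCP) lies at the very end of the fingers, on their centre line; the grasp point (between the pads) lies 19 mm behind it; z points along the fingers, y is the line along which they close (so a half turn about z gives the same grasp; the last joint's range is limited). The gripper opens to 85 mm and grips with 20 to 120 N. Pads are 22 mm wide; open, the fingers measure 114 mm over their backs; the gripper's body (76 mm by 85 mm) begins 54 mm behind the grasp point. The pads swing forward as they close: fully open they stand 13 mm farther back than shut.
Start: joints at [1.046, 0.308, 1.634, -0, 1.2, -0.07], TCP at [0.275, 0.561, 0.231] pointing down, gripper open.
Joint ranges: [-3.06, 3.06], [-0.79, 1.96], [0.05, 2.63], [-1.19, 4.34], [0.05, 2.64], [-2.94, 2.94]. Speed limits (rad/s): [2.79, 2.79, 3.14, 3.14, 3.14, 3.14].

### API

Orientations are given as a unit quaternion [x, y, z, w].
In Python, from station import get_state, imaging, r gives the robot as it stands. The module is installed in compiled form; this text tells all that it offers.
- The arm moves only by the shell command python3 -m handwheel 'ROWS' [FORCE]. ROWS is JSON, a list that holds one entry, the list of rows, each a list of 5 numbers: the shift along the tool's x, y, z in cm, then the turn about the tool's z in degrees, then the opening, from 0 (shut) to 1 (fully open). In form: [[[dx, dy, dz, yaw, claw], ...]]. A call has 1 to 8 rows; each row shifts and turns the commanded pose from where the row before left it, along the tool's axes as they then stand; what a row does not reach is not made up. A row lasts 1/8 s, in which the tool goes at most 62.5 mm and 10.7 degrees, less where a joint would pass 70% of its speed; a pose out of reach is approached as far as the arm can. A call is refused whole if a number of a shift passes 6.25 or a number of a turn 10.7, either way. A call with a gripper value outside its range is refused whole. The fingers move at their own pace and stop on an object; FORCE is the grip in N (left out, the last holds). Time passes only in rows, so rows that do not move let the fingers close. It gives the time, the measured TCP pose, the force, the opening and the grip force at its end, in the units of the state.
- get_state(): the state, without advancing time (a new reading comes with each control period).
- imaging.capture(name): name is "scene" or "top"; returns the picture (420x560x3 uint8, red, green, blue); there is no depth.
- imaging.calibration(name): a dict with "fx", "fy", "cx", "cy" (pixels), "D" ([k1, k2, p1, p2, k3] as OpenCV has them; the pictures are not rectified), "rvec" (rotation vector, rad) and "tvec" (3), from world to camera coordinates, as OpenCV has them. Camera axes: x right, y down, z forward; pixel columns grow to the right and rows downward; lengths in m; the calibration is good to about 2 mm. A picture is of the moment at which its call begins. calibration takes no time and is no camera call.
- r.close_job(): hands the job in; it is judged then, once.
The state is a dict: "clock": time; "joints": joint angles; "joint_vel": joint speeds; "joint_efforts": joint torques, N m; "position": TCP position; "ee_rot": TCP orientation; "ft_force": force on the tool from outside, world axes, zero at the start; "torque": the same for the moment, N m; "finger_gap": opening from 0.0 (shut) to 1.0 (fully open); "finger_force": force on a finger pad.
Only numpy, scipy, OpenCV 4.12 (cv2) and the standard library are available. Lean on these libraries where they do the work, as an engineer would, in place of code of your own. Each camera call takes 0.05 s, during which the arm holds its last target. There are 200 camera calls.

## Working session

There is one attempt and no reset: what is moved stays moved. The work goes in short steps, Python scripts to look and compute and a shell command to move; the robot and the scene stay as the last step left them, time stands still between calls to the robot, and variables do not carry over. Pictures are saved under pics/ and viewed, at most 14 in all, crops included, and the job is handed in when it is done.

```bash
mkdir -p pics; python3 - <<'E'
from station import get_state, imaging
import cv2
for n in("scene","top"):
    im=imaging.capture(n); cv2.imwrite(f"pics/{n}0.png",im[:,:,::-1]); print(imaging.calibration(n))
print(get_state())
E
```

```text
{'fx': 423.31522969005687, 'fy': 423.31522969005687, 'cx': 276.86764778490846, 'cy': 204.62812427476902, 'D': array([-0.07279549,  0.        ,  0.        ,  0.        ,  0.        ]), 'rvec': array([ 1.51393604,  1.77390066, -0.95297794]), 'tvec': array([ 0.13261422, -0.26682334,  1.30393764])}
{'fx': 495.8581564024725, 'fy': 495.8581564024725, 'cx': 274.8856183402182, 'cy': 210.56758992775164, 'D': array([-0.04699464,  0.        ,  0.        ,  0.        ,  0.        ]), 'rvec': array([ 2.18233958, -2.15373533,  0.13342182]), 'tvec': array([-0.05529367,  0.55396184,  1.10658865])}
{'clock': 0.1, 'joints': array([ 1.04632046e+00,  3.08926361e-01,  1.63506207e+00,  1.62044180e-06,
        1.19968909e+00, -6.96824997e-02]), 'joint_vel': array([-0.00076759,  0.00036596, -0.00276818,  0.0001249 , -0.00430989,
        0.00138728]), 'joint_efforts': array([-9.84007056e-04, -4.16409159e+01, -2.77643520e+01, -4.76890557e-05,
        4.03489408e-03, -2.96251514e-06]), 'position': array([0.27418904, 0.56081788, 0.23015532]), 'ee_rot': array([ 2.25442155e-01,  9.74255997e-01, -9.96549614e-04, -3.05871859e-04]), 'ft_force': array([ 0.10306061, -0.74075243,  0.2708392 ]), 'torque': array([-0.01339593,  0.03213675,  0.00861138]), 'finger_force': 0.0, 'finger_gap': 1.0000575936675928}
```

View pics/top0.png

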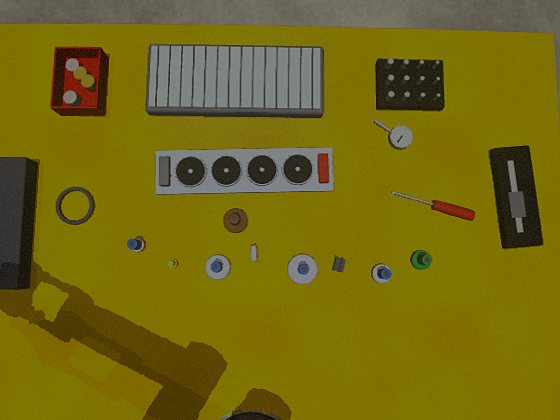

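View pics/scene0.png

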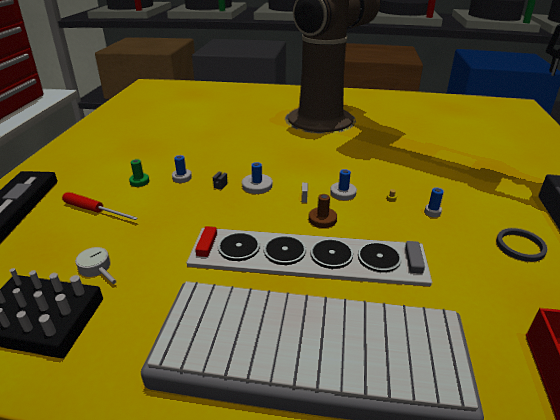

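The top view shows four blue-knobbed discs at (136,244), (217,266), (303,268) and (382,273). The brown look-alike is at (235,220) and the green one at (421,260). The pads are at (190,170), (226,170), (262,169) and (298,169). The red block is at (325,167), on the right, and the grey block on the left. I'll measure these in both views.

```bash
cat >h.py <<'E'
from station import get_state, imaging
import cv2, numpy as np
from scipy.spatial.transform import Rotation as R
def ray(n,uv,z):
    c=imaging.calibration(n);K=np.array([[c['fx'],0,c['cx']],[0,c['fy'],c['cy']],[0,0,1]])
    p=cv2.undistortPoints(np.array(uv,float).reshape(-1,1,2),K,c['D']).reshape(-1,2)
    M=cv2.Rodrigues(c['rvec'])[0];o=-M.T@c['tvec'];d=np.c_[p,np.ones(len(p))]@M
    return o+d*((z-o[2])/d[:,2])[:,None]
def blobs(m,lo,hi):
    cs=cv2.findContours(m.astype(np.uint8),cv2.RETR_EXTERNAL,cv2.CHAIN_APPROX_NONE)[0]
    return [c for c in cs if lo<len(c) and cv2.contourArea(c)<hi and cv2.contourArea(c)>lo]
def cen(c):
    m=cv2.moments(cv2.convexHull(c));return [m['m10']/m['m00'],m['m01']/m['m00']]
def knobs(n,im):
    h=cv2.cvtColor(im,cv2.COLOR_RGB2HSV);m=(h[...,0]>100)&(h[...,0]<125)&(h[...,1]>110)&(h[...,2]>40)
    return [cen(c) for c in blobs(m,40,900)]
E
python3 - <<'E'
from h import *
np.set_printoptions(precision=4,suppress=True)
for n in("scene","top"):
    im=imaging.capture(n);k=knobs(n,im)
    for u,p in zip(k,ray(n,k,.035)): print(n,'knob',np.round(u,1),p)
    v=im.max(2).astype(int);s=v-im.min(2)
    for c in blobs(v<60,250,1600):
        u=cen(c);e=cv2.minAreaRect(ray(n,c.reshape(-1,2),.016)[:,:2].astype(np.float32)); print(n,'dark',np.round(u,1),ray(n,[u],.016)[0],np.round(e[1],3))
    h=cv2.cvtColor(im,cv2.COLOR_RGB2HSV)
    if n=='top':
        g=(h[...,1]<90)&(v>90)|(h[...,0]>100)&(h[...,0]<125)&(v>40)
        for c in blobs(g,80,1200):
            w=ray(n,c.reshape(-1,2),.014)[:,:2].astype(np.float32);u=cen(c);print('steel',np.round(u,1),ray(n,[u],.014)[0],np.round(cv2.minAreaRect(w)[1],3))
    r=((h[...,0]<6)|(h[...,0]>174))&(h[...,1]>150)&(v>60)
    for c in blobs(r,60,900): u=cen(c);print(n,'red',np.round(u,1),ray(n,[u],.028)[0])
q=R.from_quat(get_state()['ee_rot']).as_matrix();print(q)
im=imaging.capture('top');cv2.imwrite('pics/crop.png',cv2.resize(im[145:290,115:445,::-1],None,fx=2.4,fy=2.4,interpolation=cv2.INTER_CUBIC))
E
```

```text
scene knob [435.3 198.6] [0.4767 0.2702 0.035 ]
scene knob [344.2 179.5] [0.4281 0.083  0.035 ]
scene knob [256.5 172.4] [ 0.4271 -0.1121  0.035 ]
scene knob [179.8 165. ] [ 0.4197 -0.2953  0.035 ]
scene dark [311.3 359.4] [0.8837 0.0538 0.016 ] [0.164 0.42 ]
scene red [552.3 324.4] [0.7862 0.3959 0.028 ]
scene red [205.5 240.8] [ 0.674  -0.1556  0.028 ]
scene red [ 80.4 200.7] [ 0.5874 -0.4537  0.028 ]Traceback (most recent call last):
  File "<stdin>", line 5, in <module>
  File "h.py", line 6, in ray
    p=cv2.undistortPoints(np.array(uv,float).reshape(-1,1,2),K,c['D']).reshape(-1,2)
      ~~~~~~~~~~~~~~~~~~~^^^^^^^^^^^^^^^^^^^^^^^^^^^^^^^^^^^^^^^^^^^^^
cv2.error: OpenCV(4.12.0) /io/opencv/modules/calib3d/src/undistort.dispatch.cpp:347: error: (-215:Assertion failed) CV_IS_MAT(_src) && CV_IS_MAT(_dst) && (_src->rows == 1 || _src->cols == 1) && (_dst->rows == 1 || _dst->cols == 1) && _src->cols + _src->rows - 1 == _dst->rows + _dst->cols - 1 && (CV_MAT_TYPE(_src->type) == CV_32FC2 || CV_MAT_TYPE(_src->type) == CV_64FC2) && (CV_MAT_TYPE(_dst->type) == CV_32FC2 || CV_MAT_TYPE(_dst->type) == CV_64FC2) in function 'cvUndistortPointsInternal'
```

```bash
sed -i 's/if lo<len(c) and/if/' h.py; sed -i 's/\[...,1\]>110)&(h\[...,2\]>40)/[...,1]>90)\&(h[...,2]>40)/' h.py
cat > m.py <<'E'
from h import *
np.set_printoptions(precision=4,suppress=True)
for n in("scene","top"):
    im=imaging.capture(n);k=knobs(n,im)
    if k:
      for u,p in zip(k,ray(n,k,.035)): print(n,'knob',np.round(u,1),p)
    v=im.max(2).astype(int);s=v-im.min(2)
    for c in blobs(v<75,250,1600):
        u=cen(c);e=cv2.minAreaRect(ray(n,c.reshape(-1,2),.016)[:,:2].astype(np.float32)); print(n,'dark',np.round(u,1),ray(n,[u],.016)[0],np.round(e[1],3))
    h=cv2.cvtColor(im,cv2.COLOR_RGB2HSV)
    if n=='top':
        g=(h[...,1]<90)&(v>90)|(h[...,0]>100)&(h[...,0]<125)&(v>40)
        for c in blobs(g,80,1200):
            w=ray(n,c.reshape(-1,2),.014)[:,:2].astype(np.float32);u=cen(c);print('steel',np.round(u,1),ray(n,[u],.014)[0],np.round(cv2.minAreaRect(w)[1],3))
    r=((h[...,0]<6)|(h[...,0]>174))&(h[...,1]>150)&(v>60)
    for c in blobs(r,60,900): u=cen(c);print(n,'red',np.round(u,1),ray(n,[u],.028)[0])
q=R.from_quat(get_state()['ee_rot']).as_matrix();print(q)
E
python3 m.py; python3 - <<'E'
from h import *
im=imaging.capture('top');cv2.imwrite('pics/crop.png',cv2.resize(im[145:290,115:445,::-1],None,fx=2.4,fy=2.4,interpolation=cv2.INTER_CUBIC))
E
```

```text
scene knob [435.2 198.6] [0.4765 0.27   0.035 ]
scene knob [344.2 179.5] [0.4281 0.083  0.035 ]
scene knob [256.5 172.2] [ 0.4261 -0.1124  0.035 ]
scene knob [179.8 165. ] [ 0.4197 -0.2953  0.035 ]
scene dark [309.5 274.9] [0.7198 0.0355 0.016 ] [0.009 0.406]
scene dark [379.1 255.3] [0.6515 0.1517 0.016 ] [0.066 0.065]
scene dark [331.6 251.9] [0.6549 0.0685 0.016 ] [0.066 0.066]
scene dark [284.4 248.3] [ 0.6581 -0.0153  0.016 ] [0.064 0.066]
scene dark [238.3 244.9] [ 0.6615 -0.099   0.016 ] [0.063 0.065]
scene dark [521.  244.8] [0.5827 0.4154 0.016 ] [0.086 0.1  ]
scene dark [550.9 197.1] [0.3978 0.5371 0.016 ] [0.043 0.248]
scene red [552.3 324.4] [0.7862 0.3959 0.028 ]
scene red [205.5 240.8] [ 0.6739 -0.1556  0.028 ]
scene red [ 80.5 200.7] [ 0.5876 -0.4535  0.028 ]
top knob [385.5 273.6] [ 0.414  -0.3008  0.035 ]
top knob [303.2 268.8] [ 0.4226 -0.1136  0.035 ]
top knob [215.5 266.5] [0.4252 0.0846 0.035 ]
top knob [131.7 243.6] [0.4742 0.2767 0.035 ]
top dark [252.  414.6] [ 0.0958 -0.0026  0.016 ] [0.022 0.123]
top dark [ 74.8 205.4] [0.5622 0.4197 0.016 ] [0.09  0.087]
to
[... 513 characters left out ...]
  0.014 ] [0.055 0.055]
steel [302.1 268.8] [ 0.4226 -0.1126  0.014 ] [0.068 0.067]
steel [135.  244.9] [0.4723 0.2747 0.014 ] [0.038 0.026]
steel [512.2 176.2] [ 0.647 -0.614  0.014] [0.077 0.014]
steel [396.5 133.3] [ 0.7465 -0.3364  0.014 ] [0.098 0.053]
steel [69.4 96.6] [0.8259 0.4501 0.014 ] [0.029 0.031]
steel [71.8 64.4] [0.9073 0.4501 0.014 ] [0.028 0.03 ]
steel [317.1  76.7] [ 0.8834 -0.146   0.014 ] [0.022 0.159]
steel [158.2  75.3] [0.8815 0.2377 0.014 ] [0.154 0.048]
top red [323.2 166. ] [ 0.6611 -0.1592  0.028 ]
top red [78.4 91.6] [0.8336 0.4234 0.028 ]
top red [77.3 68.1] [0.8923 0.4301 0.028 ]
[[-0.8984  0.4393 -0.0004]
 [ 0.4393  0.8984 -0.0007]
 [ 0.     -0.0008 -1.    ]]
```

View pics/crop.png

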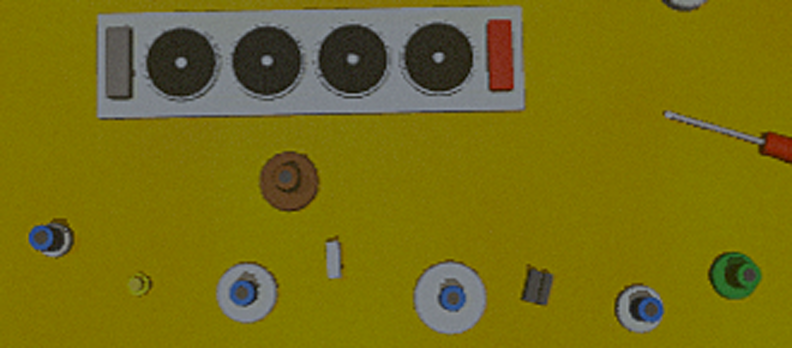

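Candidates in the top view are the blue knobs at (135,244), (217,266), (303,268) and (382,273). Brown (235,220) and green (421,260) are excluded by colour. The measured discs of 42, 55 and 68 mm match 46, 58 and 70, and the one at (135,244) is the 34. The crop confirms this. The red block is beside pad d, so the plan is 34→d, 46→c, 58→b, 70→a.

Averaged over the two views:

| Item | x | y |
|---|---|---|
| disc_34 | 0.4745 | 0.2705 |
| disc_46 | 0.417 | -0.296 |
| disc_58 | 0.4265 | 0.083 |
| disc_70 | 0.4245 | -0.1125 |
| pad a | 0.650 | 0.152 |
| pad b | 0.653 | 0.068 |
| pad c | 0.656 | -0.0155 |
| pad d | 0.659 | -0.0995 |

First I'll align the tool with the world axes, then move toward disc_34.

```bash
cat > go.py <<'E'
import sys;from h import *
T=dict(d34=(.4745,.2705),d46=(.417,-.296),d58=(.4265,.083),d70=(.4245,-.1125),a=(.650,.152),b=(.653,.068),c=(.656,-.0155),d=(.659,-.0995))
s=get_state();M=R.from_quat(s['ee_rot']).as_matrix();t=np.r_[T[sys.argv[1]],float(sys.argv[2])]
print('t',round(s['clock'],2),'pos',s['position'].round(4),'yaw needed',round(-(90-np.degrees(np.arctan2(M[1,1],M[0,1]))),2),'tool cm',(M.T@(t-s['position'])*100).round(2),'gap',round(float(s['finger_gap']),3),'F',s['finger_force'],s['ft_force'].round(1))
E
python3 -m handwheel '[[[0,0,3.3,-8.7,0.6],[0,0,3.3,-8.7,0.6],[0,0,3.3,-8.7,0.6],[-2.7,-4,0,0,0.6],[-2.7,-4,0,0,0.6],[-2.7,-4,0,0,0.6],[-2.7,-4,0,0,0.6],[-2.7,-4,0,0,0.6]]]' 30; python3 go.py d34 0.13
```

```text
clock: 1.35
position: [0.4106, 0.3604, 0.1325]
ee_rot: [-0.0, 1.0, 0.0, 0.0]
ft_force: [0.9, 0.1, -0.1]
finger_gap: 0.6
finger_force: 0.0
t 1.35 pos [0.4106 0.3604 0.1325] yaw needed 0.05 tool cm [-6.38 -8.99  0.25] gap 0.6 F 0.0 [ 0.9  0.1 -0.1]
```

```bash
python3 -m handwheel '[[[-3.2,-4.5,0,0,0.6],[-3.2,-4.5,0.2,0,0.6],[0,0,0,0,0.6],[0,0,0,0,0.6]]]' 30; python3 go.py d34 0.024; python3 - <<'E'
from h import *
a=imaging.capture('scene')[130:260,370:500];b=imaging.capture('top')[190:290,80:210]
cv2.imwrite('pics/n1.png',np.hstack([cv2.resize(a,(390,390)),cv2.resize(b,(390,390))])[:,:,::-1])
E
```

```text
clock: 1.85
position: [0.4737, 0.2716, 0.1303]
ee_rot: [0.0, 1.0, 0.0, -0.0]
ft_force: [-0.4, 0.6, 0.5]
finger_gap: 0.598
finger_force: 0.0
t 1.85 pos [0.4737 0.2716 0.1303] yaw needed -0.02 tool cm [-0.08 -0.12 10.63] gap 0.598 F 0.0 [-0.4  0.6  0.5]
```

View pics/n1.png

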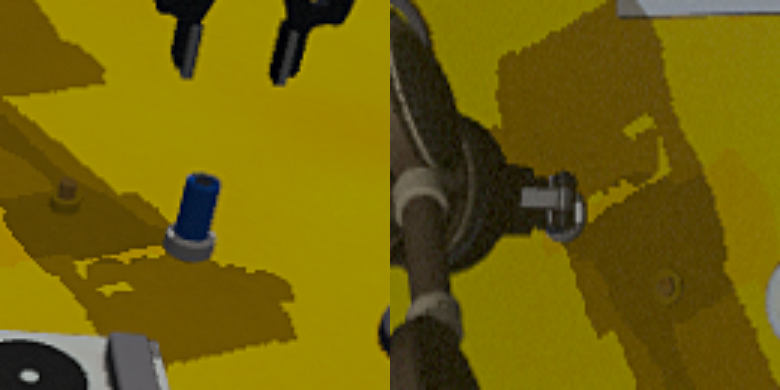

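The fingers straddle the knob's axis: their midpoint at (235,80) in the crop lies on the extension of the axis (190,245)→(207,180). Next I descend and grip.

```bash
python3 -m handwheel '[[[-0.1,-0.1,4,0,0.6],[0,0,3.6,0,0.6],[0,0,2,0,0.6],[0,0,1,0,0.6],[0,0,0,0,0.25],[0,0,0,0,0.2],[0,0,0,0,0.2],[0,0,0,0,0.2]]]' 40; python3 go.py d34 0.13
```

```text
clock: 2.95
position: [0.4753, 0.2708, 0.025]
ee_rot: [-0.0, 1.0, 0.0, 0.001]
ft_force: [0.0, 0.4, 0.3]
finger_gap: 0.263
finger_force: 39.2
t 2.95 pos [0.4753 0.2708 0.025 ] yaw needed 0.03 tool cm [  0.06  -0.02 -10.5 ] gap 0.263 F 39.216150641441345 [0.  0.4 0.3]
```

```bash
python3 -m handwheel '[[[0,0,-1,0,0.15],[0,0,-3,0,0.15],[0,0,-4,0,0.15],[-1,-2,-2.5,0,0.15],[-2,-4,0,0,0.15],[-2.2,-4.5,0,0,0.15],[-2.2,-4.5,0,0,0.15],[-2.2,-4.5,0,0,0.15]]]' 40; python3 go.py d 0.042
```

```text
clock: 3.95
position: [0.5717, 0.0742, 0.1302]
ee_rot: [-0.0, 1.0, 0.0, 0.001]
ft_force: [1.2, 0.7, -0.7]
finger_gap: 0.268
finger_force: 39.3
t 3.95 pos [0.5717 0.0742 0.1302] yaw needed 0.04 tool cm [ -8.71 -17.38   8.83] gap 0.268 F 39.32956337928772 [ 1.2  0.7 -0.7]
```

```bash
python3 -m handwheel '[[[-2.2,-4.5,0,0,0.15],[-2.2,-4.5,0,0,0.15],[-2.2,-4.5,0,0,0.15],[-1.5,-3,0,0,0.15],[0,0,0,0,0.15],[0,0,0,0,0.15]]]' 40; python3 go.py d 0.042
```

```text
clock: 4.7
position: [0.6514, -0.0889, 0.1293]
ee_rot: [-0.0, 1.0, 0.0, -0.0]
ft_force: [-0.2, 0.5, -1.5]
finger_gap: 0.268
finger_force: 39.4
t 4.7 pos [ 0.6514 -0.0889  0.1293] yaw needed 0.02 tool cm [-0.76 -1.07  8.73] gap 0.268 F 39.405763149261475 [-0.2  0.5 -1.5]
```

```bash
python3 -m handwheel '[[[-0.8,-1.1,0,0,0.15],[0,0,4,0,0.15],[0,0,3,0,0.15],[0,0,1,0,0.15],[0,0,0,0,0.15],[0,0,0,0,0.15]]]' 40; python3 go.py d 0.041; python3 - <<'E'
from h import *
a=imaging.capture('scene')[180:280,180:310];b=imaging.capture('top')[120:220,240:370]
cv2.imwrite('pics/n2.png',np.hstack([cv2.resize(a,(390,300)),cv2.resize(b,(390,300))])[:,:,::-1])
E
```

```text
clock: 5.45
position: [0.6616, -0.1004, 0.051]
ee_rot: [-0.001, 1.0, -0.0, 0.002]
ft_force: [-0.0, 0.0, 0.1]
finger_gap: 0.269
finger_force: 39.4
t 5.45 pos [ 0.6616 -0.1004  0.051 ] yaw needed 0.06 tool cm [0.26 0.09 1.  ] gap 0.269 F 39.43752944469452 [-0.   0.   0.1]
```

View pics/n2.png

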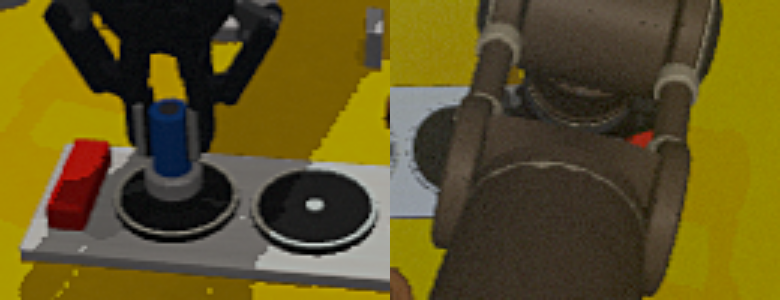

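Disc_34 hangs upright, 1 cm above the centre of pad d at crop (178,195). I'll lower it.

```bash
python3 -m handwheel '[[[0.25,0.1,0.5,0,0.15],[0,0,0.3,0,0.15],[0,0,0.2,0,0.15],[0,0,0.1,0,0.15],[0,0,0,0,0.15]]]' 40; python3 go.py d 0.041
```

```text
clock: 6.18
position: [0.6575, -0.0992, 0.041]
ee_rot: [-0.0, 1.0, 0.0, -0.001]
ft_force: [-6.6, 0.9, 10.8]
finger_gap: 0.266
finger_force: 40.8
t 6.17 pos [ 0.6575 -0.0992  0.041 ] yaw needed 0.05 tool cm [-0.15 -0.03 -0.01] gap 0.266 F 40.78879237174988 [-6.6  0.9 10.8]
```

```bash
python3 -m handwheel '[[[0,0,0,0,0.6],[0,0,0,0,0.6],[0,0,0,0,0.6],[0,0,-2,0,0.6],[0,0,-4,0,0.6],[0.5,-0.4,-3,0,0.6],[4,-3.3,0,0,0.6],[4,-3.3,0,0,0.6]]]' 40; python3 go.py d46 0.13
```

```text
clock: 7.18
position: [0.5732, -0.1701, 0.1307]
ee_rot: [-0.001, 1.0, -0.001, 0.002]
ft_force: [0.7, -0.2, -0.6]
finger_gap: 0.599
finger_force: 0.0
t 7.17 pos [ 0.5732 -0.1701  0.1307] yaw needed 0.14 tool cm [ 15.65 -12.55   0.04] gap 0.599 F 0.0 [ 0.7 -0.2 -0.6]
```

```bash
python3 -m handwheel '[[[4,-3.3,0,0,0.6],[4,-3.3,0,0,0.6],[4,-3.3,0,0,0.6],[3,-2.5,0,0,0.6],[0,0,0,0,0.6],[0,0,0,0,0.6]]]' 40; python3 go.py d46 0.025;python3 - <<'E'
from h import *
a=imaging.capture('scene')[200:300,180:310];b=imaging.capture('top')[120:220,240:370]
cv2.imwrite('pics/n3.png',np.hstack([cv2.resize(a,(390,300)),cv2.resize(b,(390,300))])[:,:,::-1])
E
```

```text
clock: 7.92
position: [0.4235, -0.2938, 0.1294]
ee_rot: [-0.0, 1.0, -0.0, 0.001]
ft_force: [0.8, 0.2, 0.1]
finger_gap: 0.598
finger_force: 0.0
t 7.92 pos [ 0.4235 -0.2938  0.1294] yaw needed 0.01 tool cm [ 0.67 -0.21 10.44] gap 0.598 F 0.0 [0.8 0.2 0.1]
```

View pics/n3.png

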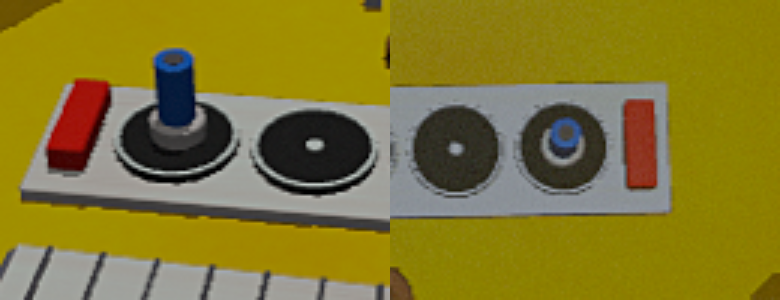

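Disc_34 stands flat and centred on pad d, with its ring at crop (563,147) and the pad at (563,147). Next is disc_46.

```bash
python3 -m handwheel '[[[0.6,-0.2,3,0,0.6],[0,0,4,0,0.6],[0,0,2,0,0.6],[0,0,1.4,0,0.6],[0,0,0,0,0.25],[0,0,0,0,0.15],[0,0,0,0,0.15],[0,0,0,0,0.15]]]' 50; python3 go.py d46 0.13
```

```text
clock: 9.02
position: [0.4169, -0.2957, 0.0248]
ee_rot: [-0.0, 1.0, -0.0, 0.0]
ft_force: [-0.4, 0.3, -1.2]
finger_gap: 0.267
finger_force: 49.1
t 9.03 pos [ 0.4169 -0.2957  0.0248] yaw needed 0.04 tool cm [-1.000e-02 -4.000e-02 -1.052e+01] gap 0.267 F 49.089969992637634 [-0.4  0.3 -1.2]
```

```bash
python3 -m handwheel '[[[0,0,-1,0,0.15],[0,0,-3,0,0.15],[0,0,-4,0,0.15],[-1.5,1.7,-2.5,0,0.15],[-3,3.5,0,0,0.15],[-3.5,4.2,0,0,0.15],[-3.5,4.2,0,0,0.15],[-3.5,4.2,0,0,0.15]]]' 50; python3 go.py c 0.051
```

```text
clock: 10.02
position: [0.5676, -0.1161, 0.1302]
ee_rot: [-0.0, 1.0, -0.0, 0.0]
ft_force: [-0.6, -0.8, -2.2]
finger_gap: 0.265
finger_force: 49.5
t 10.03 pos [ 0.5676 -0.1161  0.1302] yaw needed 0.03 tool cm [-8.84 10.06  7.92] gap 0.265 F 49.47236895561218 [-0.6 -0.8 -2.2]
```

```bash
python3 -m handwheel '[[[-3.5,4.1,0,0,0.15],[-3,3.5,0,0,0.15],[-2,2.2,0,0,0.15],[0,0,0,0,0.15],[0,0,0,0,0.15]]]' 50; python3 go.py c 0.051
```

```text
clock: 10.65
position: [0.6508, -0.0195, 0.1293]
ee_rot: [-0.001, 1.0, -0.0, -0.001]
ft_force: [0.1, -0.7, -2.2]
finger_gap: 0.268
finger_force: 49.5
t 10.65 pos [ 0.6508 -0.0195  0.1293] yaw needed 0.06 tool cm [-0.53  0.41  7.83] gap 0.268 F 49.508657455444336 [ 0.1 -0.7 -2.2]
```

```bash
python3 -m handwheel '[[[-0.5,0.4,2,0,0.15],[0,0,3.5,0,0.15],[0,0,2,0,0.15],[0,0,0.5,0,0.15],[0,0,0,0,0.15]]]' 50; python3 go.py c 0.041
```

```text
clock: 11.28
position: [0.6565, -0.0155, 0.049]
ee_rot: [-0.0, 1.0, 0.0, -0.0]
ft_force: [0.6, -1.1, -1.5]
finger_gap: 0.265
finger_force: 49.4
t 11.28 pos [ 0.6565 -0.0155  0.049 ] yaw needed 0.02 tool cm [ 0.05 -0.    0.8 ] gap 0.265 F 49.39908742904663 [ 0.6 -1.1 -1.5]
```

```bash
python3 -m handwheel '[[[0,0,0.4,0,0.15],[0,0,0.2,0,0.15],[0,0,0.15,0,0.15],[0,0,0.1,0,0.15],[0,0,0,0,0.15]]]' 50; python3 go.py c 0.041
```

```text
clock: 11.9
position: [0.6566, -0.0152, 0.0409]
ee_rot: [-0.0, 1.0, -0.0, 0.0]
ft_force: [0.6, -0.1, -1.5]
finger_gap: 0.266
finger_force: 49.6
t 11.9 pos [ 0.6566 -0.0152  0.0409] yaw needed 0.04 tool cm [ 0.06 -0.03 -0.01] gap 0.266 F 49.55191612243652 [ 0.6 -0.1 -1.5]
```

```bash
python3 -m handwheel '[[[0,0,0.1,0,0.15],[0,0,0,0,0.15]]]' 50; python3 -m handwheel '[[[0,0,0,0,0.6],[0,0,0,0,0.6],[0,0,0,0,0.6],[0,0,-2,0,0.6],[0,0,-4,0,0.6],[0.5,0.2,-3,0,0.6],[4,1.7,0,0,0.6],[5,2.2,0,0,0.6]]]' 50; python3 go.py d58 0.13
```

```text
clock: 12.15
position: [0.6566, -0.0152, 0.0408]
ee_rot: [-0.0, 1.0, 0.0, -0.0]
ft_force: [-2.7, 0.4, 4.8]
finger_gap: 0.266
finger_force: 49.9
clock: 13.15
position: [0.5627, 0.0257, 0.1324]
ee_rot: [0.0, 1.0, -0.0, 0.003]
ft_force: [-1.0, -0.3, 0.3]
finger_gap: 0.6
finger_force: 0.0
t 13.15 pos [0.5627 0.0257 0.1324] yaw needed -0.02 tool cm [13.62  5.73  0.17] gap 0.6 F 0.0 [-1.  -0.3  0.3]
```

```bash
python3 -m handwheel '[[[5,2.1,0,0,0.6],[5,2.1,0,0,0.6],[3,1.3,0,0,0.6],[0,0,0,0,0.6],[0,0,0,0,0.6]]]' 50; python3 go.py d58 0.025;python3 m.py | grep knob
```

```text
clock: 13.78
position: [0.4333, 0.0806, 0.1312]
ee_rot: [-0.001, 1.0, 0.0, 0.002]
ft_force: [-0.1, 0.3, -0.6]
finger_gap: 0.597
finger_force: 0.0
t 13.78 pos [0.4333 0.0806 0.1312] yaw needed 0.06 tool cm [ 0.73  0.24 10.62] gap 0.597 F 0.0 [-0.1  0.3 -0.6]
scene knob [285.3 232.4] [ 0.6362 -0.0171  0.035 ]
scene knob [237.9 228.5] [ 0.6379 -0.1044  0.035 ]
scene knob [344.1 179.6] [0.4288 0.0827 0.035 ]
scene knob [256.5 172.2] [ 0.4261 -0.1124  0.035 ]
top knob [303.2 268.7] [ 0.4228 -0.1138  0.035 ]
top knob [260.6 164.5] [ 0.6609 -0.0137  0.035 ]
top knob [298.2 164. ] [ 0.6636 -0.1007  0.035 ]
```

```bash
python3 -m handwheel '[[[0.7,0.2,3,0,0.6],[0,0,4,0,0.6],[0,0,2.2,0,0.6],[0,0,1.4,0,0.6],[0,0,0,0,0.25],[0,0,0,0,0.15],[0,0,0,0,0.15],[0,0,0,0,0.15]]]' 70; python3 go.py b 0.13
```

```text
clock: 14.88
position: [0.4247, 0.0826, 0.0242]
ee_rot: [-0.0, 1.0, 0.0, 0.0]
ft_force: [-0.2, -0.4, -1.6]
finger_gap: 0.264
finger_force: 68.6
t 14.88 pos [0.4247 0.0826 0.0242] yaw needed 0.05 tool cm [-22.84  -1.48 -10.56] gap 0.264 F 68.56337070465088 [-0.2 -0.4 -1.6]
```

```bash
python3 -m handwheel '[[[0,0,-1,0,0.15],[0,0,-3,0,0.15],[0,0,-4,0,0.15],[-2,-0.1,-2.5,0,0.15],[-4,-0.3,0,0,0.15],[-5,-0.3,0,0,0.15],[-5,-0.3,0,0,0.15],[-4,-0.3,0,0,0.15]]]' 70; python3 -m handwheel '[[[-2.4,-0.1,0,0,0.15],[0,0,0,0,0.15],[0,0,0,0,0.15]]]' 70; python3 go.py b 0.05
```

```text
clock: 15.88
position: [0.6263, 0.0696, 0.1295]
ee_rot: [-0.0, 1.0, 0.0, 0.001]
ft_force: [-0.5, -0.5, -3.6]
finger_gap: 0.263
finger_force: 68.9
clock: 16.25
position: [0.6469, 0.0688, 0.1284]
ee_rot: [-0.0, 1.0, -0.0, -0.001]
ft_force: [-0.1, -0.7, -3.6]
finger_gap: 0.263
finger_force: 68.9
t 16.25 pos [0.6469 0.0688 0.1284] yaw needed 0.05 tool cm [-0.63 -0.08  7.84] gap 0.263 F 68.89843583106995 [-0.1 -0.7 -3.6]
```

```bash
python3 -m handwheel '[[[-0.6,-0.1,2,0,0.15],[0,0,3.5,0,0.15],[0,0,2,0,0.15],[0,0,0.5,0,0.15],[0,0,0,0,0.15]]]' 70; python3 -m handwheel '[[[0,0,0.4,0,0.15],[0,0,0.2,0,0.15],[0,0,0.1,0,0.15],[0,0,0.1,0,0.15],[0,0,0,0,0.15]]]' 70; python3 go.py b 0.0402
```

```text
clock: 16.88
position: [0.6545, 0.0678, 0.0486]
ee_rot: [-0.0, 1.0, -0.0, -0.0]
ft_force: [-0.3, -0.3, -2.6]
finger_gap: 0.263
finger_force: 68.8
clock: 17.5
position: [0.6544, 0.0677, 0.0408]
ee_rot: [-0.0, 1.0, -0.0, -0.0]
ft_force: [0.1, -0.7, -2.9]
finger_gap: 0.261
finger_force: 68.8
t 17.5 pos [0.6544 0.0677 0.0408] yaw needed 0.04 tool cm [0.14 0.03 0.06] gap 0.261 F 68.83224606513977 [ 0.1 -0.7 -2.9]
```

```bash
python3 -m handwheel '[[[0.1,0,0.1,0,0.15],[0,0,0.05,0,0.15],[0,0,0,0,0.15]]]' 70; python3 -m handwheel '[[[0,0,0,0,0.6],[0,0,0,0,0.6],[0,0,0,0,0.6],[0,0,-2,0,0.6],[0,0,-4,0,0.6],[0.5,-0.4,-3,0,0.6],[4,-3.2,0,0,0.6],[4,-3.2,0,0,0.6]]]' 70; python3 -m handwheel '[[[4,-3.2,0,0,0.6],[4,-3.2,0,0,0.6],[4,-3.2,0,0,0.6],[2,-1.6,0,0,0.6],[0,0,0,0,0.6],[0,0,0,0,0.6]]]' 70; python3 go.py d70 0.025
```

```text
clock: 17.88
position: [0.654, 0.0677, 0.0402]
ee_rot: [-0.0, 1.0, 0.0, 0.001]
ft_force: [-1.2, 0.6, 3.7]
finger_gap: 0.261
finger_force: 69.4
clock: 18.88
position: [0.569, -0.0009, 0.1318]
ee_rot: [-0.001, 1.0, -0.0, 0.002]
ft_force: [-0.4, -1.3, -0.5]
finger_gap: 0.602
finger_force: 0.0
clock: 19.62
position: [0.43, -0.1126, 0.1304]
ee_rot: [-0.0, 1.0, -0.0, 0.001]
ft_force: [0.8, -0.4, -0.7]
finger_gap: 0.602
finger_force: 0.0
t 19.62 pos [ 0.43   -0.1126  0.1304] yaw needed 0.03 tool cm [5.800e-01 1.000e-02 1.054e+01] gap 0.602 F 0.0 [ 0.8 -0.4 -0.7]
```

```bash
python3 -m handwheel '[[[0.55,0,3,0,0.6],[0,0,4,0,0.6],[0,0,2.2,0,0.6],[0,0,1.3,0,0.6],[0,0,0,0,0.25],[0,0,0,0,0.15],[0,0,0,0,0.15],[0,0,0,0,0.15]]]' 80; python3 go.py a 0.13
```

```text
clock: 20.62
position: [0.424, -0.1126, 0.025]
ee_rot: [-0.0, 1.0, -0.0, 0.001]
ft_force: [0.4, 0.2, -0.9]
finger_gap: 0.256
finger_force: 78.4
t 20.62 pos [ 0.424  -0.1126  0.025 ] yaw needed 0.02 tool cm [-22.63  26.44 -10.46] gap 0.256 F 78.42189431190491 [ 0.4  0.2 -0.9]
```

```bash
python3 -m handwheel '[[[0,0,-1,0,0.15],[0,0,-3,0,0.15],[0,0,-4,0,0.15],[-1.5,1.7,-2.5,0,0.15],[-3,3.5,0,0,0.15],[-3.5,4.1,0,0,0.15],[-3.5,4.1,0,0,0.15],[-3.5,4.1,0,0,0.15]]]' 80; python3 -m handwheel '[[[-3.5,4.1,0,0,0.15],[-2.5,2.9,0,0,0.15],[-1.4,1.7,0,0,0.15],[0,0,0,0,0.15],[0,0,0,0,0.15]]]' 80; python3 go.py a 0.05
```

```text
clock: 21.62
position: [0.5729, 0.0638, 0.1292]
ee_rot: [-0.0, 1.0, -0.0, -0.001]
ft_force: [0.9, -0.2, -4.0]
finger_gap: 0.257
finger_force: 79.0
clock: 22.25
position: [0.6453, 0.1489, 0.1285]
ee_rot: [-0.0, 1.0, -0.001, -0.001]
ft_force: [-0.5, -0.0, -4.8]
finger_gap: 0.261
finger_force: 78.9
t 22.25 pos [0.6453 0.1489 0.1285] yaw needed 0.04 tool cm [-0.49  0.32  7.85] gap 0.261 F 78.85894775390625 [-0.5 -0.  -4.8]
```

```bash
python3 -m handwheel '[[[-0.45,0.3,2,0,0.15],[0,0,3.5,0,0.15],[0,0,2,0,0.15],[0,0,0.5,0,0.15],[0,0,0,0,0.15]]]' 80; python3 -m handwheel '[[[0,0,0.4,0,0.15],[0,0,0.2,0,0.15],[0,0,0.1,0,0.15],[0,0,0.1,0,0.15],[0,0,0,0,0.15]]]' 80; python3 go.py a 0.041
```

```text
clock: 22.88
position: [0.6515, 0.1526, 0.0491]
ee_rot: [-0.0, 1.0, -0.0, -0.0]
ft_force: [-0.3, -0.3, -4.2]
finger_gap: 0.256
finger_force: 78.9
clock: 23.5
position: [0.6513, 0.1528, 0.0413]
ee_rot: [-0.0, 1.0, -0.0, -0.0]
ft_force: [-0.0, 0.2, -3.6]
finger_gap: 0.259
finger_force: 78.9
t 23.5 pos [0.6513 0.1528 0.0413] yaw needed 0.04 tool cm [ 0.13 -0.08  0.03] gap 0.259 F 78.87820959091187 [-0.   0.2 -3.6]
```

```bash
python3 -m handwheel '[[[0.1,0,0.05,0,0.15],[0,0,0.05,0,0.15],[0,0,0,0,0.15]]]' 80; python3 -m handwheel '[[[0,0,0,0,0.6],[0,0,0,0,0.6],[0,0,0,0,0.6],[0,0,-2,0,0.6],[0,0,-4,0,0.6],[0.5,0,-4,0,0.6],[4,1,-2,0,0.6],[5,2,0,0,0.6]]]' 80; python3 -m handwheel '[[[5,2,0,0,0.6],[5,2,0,0,0.6],[4,2,0,0,0.6],[2,3,0,0,0.6],[0,0,0,0,0.6],[0,0,0,0,0.6],[0,0,0,0,0.6],[0,0,0,0,0.6]]]' 80; python3 - <<'E'
from h import *
a=imaging.capture('scene')[180:300,170:450];b=imaging.capture('top')[130:210,140:350]
cv2.imwrite('pics/n4.png',np.vstack([cv2.resize(a,(700,300)),cv2.resize(b,(700,267))])[:,:,::-1])
E
```

```text
clock: 23.88
position: [0.6508, 0.1528, 0.0411]
ee_rot: [-0.0, 1.0, 0.0, 0.0]
ft_force: [-0.0, 0.0, 1.2]
finger_gap: 0.252
finger_force: 79.2
clock: 24.88
position: [0.5579, 0.1831, 0.165]
ee_rot: [0.001, 1.0, 0.001, 0.004]
ft_force: [0.2, 0.5, 0.0]
finger_gap: 0.601
finger_force: 0.0
clock: 25.88
position: [0.396, 0.272, 0.1603]
ee_rot: [0.0, 1.0, -0.0, 0.0]
ft_force: [-0.7, 0.7, -0.8]
finger_gap: 0.606
finger_force: 0.0
```

View pics/n4.png

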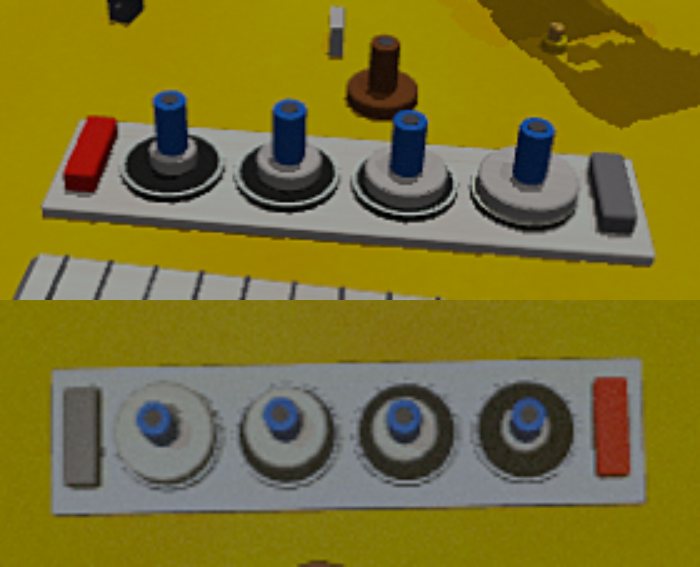

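All four discs stand flat in the right order. The largest ring offset, disc_58 at (286,428) against its pad at (287,433), is about 3 mm and mostly parallax. The arm is clear, so I'm handing the job in.

```bash
python3 -c "
from station import r
print(r.close_job())"
```

```text
the job is handed in; nothing more can be done
None
```

All four discs are released and standing flat on the pads in order of diameter, disc_34 on pad d beside the red block through to disc_70 on pad a, and the job is handed in at about 26 s; no verdict was returned.

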